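# Set the pivot nut of a swing-arm palette tray

## Robot

A 6-joint arm with a two-finger parallel gripper is mounted at the origin on the work surface. World frame = base frame: x ahead of the robot, y to its left, z up, the work surface at z = 0. Lengths are in m, angles in rad, forces in N, time in s.
With the tool pointing down it reaches from about 0.35 to 0.975 m from the base axis. Payload 7.1 kg.
Tool frame: the origin (TCP) lies midway between the tips of the shut fingers; the grasp point (between the pads) lies 19 mm behind it; y points along the fingers, z is the direction in which the jaws open and shut, and the axes are right-handed (so a half turn about y gives the same grasp; the last joint's range is limited). The gripper opens to 88 mm and grips with 3 to 60 N. Pads are 20 mm wide; open, the fingers measure 115 mm over their backs; the gripper's body (75 mm by 178 mm) begins 61 mm behind the grasp point.
Start: joints at [-1.21, 0.423, 1.63, -0, 1.089, -0.019], TCP at [0.232, -0.58, 0.223] pointing down, gripper open.
Joint ranges: [-3, 3], [-0.9, 2.11], [0.09, 2.58], [-1.31, 4.45], [0.11, 2.69], [-2.54, 2.54]. Speed limits (rad/s): [2.39, 2.39, 3.01, 3.14, 3.14, 3.14].

## Interface

Orientations are given as a unit quaternion [w, x, y, z].
In Python, from rig import read_state, viewer, close_job gives the robot as it stands.
- The arm moves only by the tool drive_tool, never from a script. Its argument "steps" is a list of rows, each an object of numbers: "rx", "ry", "rz": the turn, a rotation vector about the tool's x, y, z in degrees; "dx", "dy", "dz": the shift along the tool's x, y, z in mm; "claw": the closure, from 0 (fully open) to 1 (shut). A call has 1 to 5 rows; each row is the pose to reach, as a shift and turn from the pose measured when the call began, along the tool's axes at that moment; what a row does not reach only later rows make up. A row lasts 1/10 s, in which the tool goes at most 50 mm and 8.59 degrees, less where a joint would pass 70% of its speed; a pose out of reach is approached as far as the arm can. A call with a gripper value outside its range is refused whole. The fingers move at their own pace and stop on an object; the grip force is fixed at half the most. Time passes only in rows, so rows that repeat a pose let the fingers close. It gives the time, the measured TCP pose, the force and the opening at its end, in the units of the state.
- read_state(): the state, without advancing time (a new reading comes with each control period).
- viewer.capture(name): name is "scene" or "side" or "wrist"; returns a dict with "image" (420x560x3 uint8, blue, green, red), "z_map" (420x560 float32, m along the optical axis (not along the pixel's ray), 0 where there is no reading), "vertical_fov" (degrees; the focal length in pixels is half the picture's height over the tangent of half this angle, whatever the lens; pixels are square), "cx", "cy" (the principal point, pixels), "R" (3x3) and "t" (3): a world point X has camera coordinates R X + t; the wrist camera has in their place "T_tool_cam" (4x4, takes a point from camera to tool coordinates, whose origin is the TCP and whose axes are the tool frame's). Camera axes: x right, y down, z forward; pixel columns grow to the right and rows downward; lengths in m; the calibration is good to about 2 mm. A picture is of the moment at which its call begins: read the wrist's pose just before it.
- close_job(): hands the job in, once; it reports no verdict.
Trained networks look in the newest picture that a camera, given by its name, has taken for a name from the list of things; names that differ only in an ending like _2 or _b are one class to them, and where a whole thing is asked for, a point or a joint stands for the part that bears it (a point fixed in the world has none). Each returns a list of dicts, best first, with "confidence" (0 to 1); they miss things now and then, are a little off and sometimes report something else, mostly with a low value. They report only what shows in the picture. A call takes as long as a camera call.
- viewer.find_in(camera, query): "rect" ([centre column, centre row, width, height] as shares, 0 to 1, of the picture: columns of its width, rows of its height, round what is visible of it).
- viewer.trace(camera, query): "mask" (420x560 bool, what is visible of it) and "rect" ([centre column, centre row, width, height] as shares, 0 to 1, of the picture: columns of its width, rows of its height, round what is visible of it).
- viewer.place_of(camera, query): "point" ([column, row] as shares, 0 to 1, of the picture: columns of its width, rows of its height: a listed point, or the origin of a listed thing).
The state is a dict: "time_s": time; "joint_positions": joint angles; "joint_vel": joint speeds; "joint_efforts": joint torques, N m; "position": TCP position; "tcp_rot": TCP orientation; "ft_force": force on the tool from outside, world axes, zero at the start; "torque": the same for the moment, N m; "finger_gap": finger opening in m.
Only numpy, scipy, OpenCV 4.12 (cv2) and the standard library are available. Lean on these libraries where they do the work, as an engineer would, in place of code of your own. Each camera call takes 0.05 s, during which the arm holds its last target. There are 200 camera calls.

## Task

The palette tray's swing arm turns on a post on the table and is kept there by the round knurled cap nut, which is already started on its thread. Screw the cap nut down (clockwise from above) until it bottoms out, then back it off a quarter turn so that the arm will swing without wobble, and finish while still gripping the nut there, so that it cannot creep while I tighten its lock screw. Leave the tray arm pointing where it is and do not disturb the things on the table.

Things in the scene. Friction and masses are not known exactly. Their poses are not given: they have to be found in the camera images.
- cap_centre (a point): centre (half-way up, on the upright axis) of the bare aluminium knurled cap nut on top of the stand: round, 44 mm in diameter, 30 mm tall, so its top is 15 mm above this point. 143 mm above the table when bottomed out; it rises 4 mm per turn of unscrewing. x axis along the short black witness line on the cap's top (centre to rim), z axis up.
- cap (a joint): angle by which the cap nut is unscrewed, rad: 0 when bottomed out (a hard stop), growing as it turns counter-clockwise seen from above; it starts between a half and one turn above the stop. It turns with a steady drag of about 0.1 N m and stays where it is left. A quarter turn is 1.57.
- stand: the tray's dark stand, screwed to the table: foot a disc 160 mm in diameter, 12 mm thick; origin on the table, on the post's axis. Below the cap are a washer and the arm's round hub (38 mm in diameter, from 71 to 125 mm above the table); from the hub runs the arm's bar, 26 mm wide, upper face 89 mm above the table (a thin gusset at the hub reaches 109 mm).
- bar_point (a point): point on the upper face of the swing arm's aluminium bar, 70 mm out from the post's axis, 89 mm above the table; its x axis points outward along the arm. Farther out, centred 255 mm from the post, the bar carries a white palette 172 mm along the arm by 122 mm across, its upper face 104 mm above the table. The arm swings stiffly (about 0.25 N m) if pushed; it is to be left as it points.
- tape: bystander: roll of cream masking tape lying flat, 100 mm in diameter, 25 mm tall; origin at the centre of its underside
- water_cup: bystander: white ceramic water cup, 74 mm in diameter, 85 mm tall, standing; origin at the centre of its underside
- screwdriver: bystander: screwdriver with a black handle lying flat, 180 mm long, 26 mm thick; origin under its middle, x axis towards its tip

How it is judged:
By the outcome, as a careful person would: the job done as asked, in the order asked, and still so for the second after the job is handed in, while the arm keeps its last pose, push and grip.
It also fails if it takes over 61 s, if anything falls off the work surface, if the arm or the gripper's body presses on something with over 40 N, if the wrist force passes 120 N, or if a joint passes its speed limit or range.

## Working session

There is one attempt and no reset: what is moved stays moved. The work goes in short steps, Python scripts to look and compute and a tool call to move; the robot and the scene stay as the last step left them, time stands still between calls to the robot, and variables do not carry over. Pictures are saved under pics/ and viewed, about 8 in all and at most 12, crops included, and the job is handed in when it is done.

Besides the shell and the picture viewer there is one more tool, called after ">>>" by a JSON object that holds its "method" and its "body". drive_tool: Moves the arm, as the interface text tells. Its arguments: {"type":"object","properties":{"steps":{"type":"array","items":{"type":"object","properties":{"rx":{"type":"number"},"ry":{"type":"number"},"rz":{"type":"number"},"dx":{"type":"number"},"dy":{"type":"number"},"dz":{"type":"number"},"claw":{"type":"number"}}}}},"required":["steps"]}

```bash
mkdir -p pics; cat > h.py <<'E'
import numpy as np, cv2
from rig import read_state, viewer, close_job
from scipy.spatial.transform import Rotation as Ro
def q2R(q): return Ro.from_quat([q[1],q[2],q[3],q[0]]).as_matrix()
def cap(n):
    s=read_state(); c=viewer.capture(n)
    c['f']=c['image'].shape[0]/2/np.tan(np.radians(c['vertical_fov'])/2)
    if n=='wrist':
        T=np.eye(4);T[:3,:3]=q2R(s['tcp_rot']);T[:3,3]=s['position'];c['W']=T@np.array(c['T_tool_cam'])
    else:
        T=np.eye(4);T[:3,:3]=c['R'];T[:3,3]=c['t'];c['W']=np.linalg.inv(T)
    return c
def ray(c,u,v):
    d=c['W'][:3,:3]@np.array([(u-c['cx'])/c['f'],(v-c['cy'])/c['f'],1]); return c['W'][:3,3],d
def atz(c,u,v,z):
    o,d=ray(c,u,v); return o+d*(z-o[2])/d[2]
def atd(c,u,v):
    o,d=ray(c,u,v); return o+d*c['z_map'][int(v),int(u)]
E
python3 - <<'E'
from h import *
s=read_state();print({k:np.round(v,3) for k,v in s.items()}); print(np.round(q2R(s['tcp_rot']),3))
ims=[]
for n in ['scene','side']:
    c=cap(n);cv2.imwrite(f'pics/{n}0.png',c['image']);print(n,'cam',np.round(c['W'][:3,3],3))
    for q,z in [('cap_centre',.146),('stand',0),('bar_point',.089),('tape',0),('water_cup',0),('screwdriver',0)]:
        for r in viewer.place_of(n,q)[:2]:
            u,v=r['point'][0]*560,r['point'][1]*420
            print(q,round(r['confidence'],2),round(u),round(v),np.round(atz(c,u,v,z),3), np.round(atd(c,u,v),3))
E
```

```text
{'time_s': np.float64(0.0), 'joint_positions': array([-1.21 ,  0.424,  1.631,  0.   ,  1.089, -0.019]), 'joint_vel': array([-0.   ,  0.001,  0.   , -0.001, -0.   , -0.001]), 'joint_efforts': array([-1.0000e-03, -5.4462e+01, -2.7366e+01,  6.4000e-02,  2.3000e-02,
       -0.0000e+00]), 'position': array([ 0.232, -0.58 ,  0.222]), 'tcp_rot': array([ 0.133, -0.134,  0.695, -0.694]), 'ft_force': array([ 0.952, -0.239,  0.256]), 'torque': array([-0.001,  0.013,  0.009]), 'finger_gap': np.float64(0.088)}
[[-0.929 -0.001  0.371]
 [-0.371  0.001 -0.929]
 [-0.    -1.    -0.002]]
scene cam [ 1.11  -0.212  0.667]
cap_centre 0.59 178 210 [ 0.502 -0.096  0.146] [ 0.515 -0.098  0.157]
stand 0.77 190 255 [ 0.483 -0.089  0.   ] [ 0.512 -0.094  0.031]
bar_point 0.62 207 247 [ 0.564 -0.07   0.089] [ 0.563 -0.069  0.088]
tape 0.75 102 305 [ 0.526 -0.279  0.   ] [ 0.524 -0.28  -0.003]
water_cup 0.67 248 217 [0.436 0.072 0.   ] [0.469 0.058 0.033]
screwdriver 0.73 282 195 [0.401 0.183 0.   ] [ 0.399  0.183 -0.001]
side cam [ 0.42  -0.462  0.706]
cap_centre 0.8 280 282 [ 0.492 -0.088  0.146] [ 0.489 -0.1    0.163]
stand 0.61 282 326 [ 0.493 -0.093  0.   ] [ 0.49  -0.109  0.031]
bar_point 0.87 314 286 [ 0.56  -0.073  0.089] [ 0.559 -0.074  0.09 ]
water_cup 0.93 244 264 [0.441 0.075 0.   ] [0.44  0.044 0.04 ]
screwdriver 0.94 219 231 [0.395 0.187 0.   ] [0.395 0.183 0.005]
screwdriver 0.28 245 263 [0.443 0.076 0.   ] [0.442 0.044 0.042]
```

View pics/scene0.png

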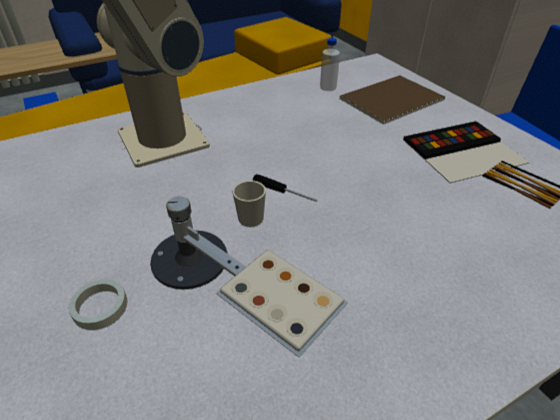

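View pics/side0.png

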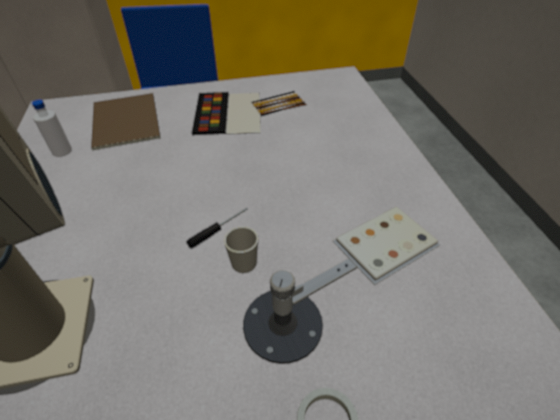

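The stand is at about (0.493, -0.092) and both cameras agree on it. The arm points roughly +15–17°. The scene view shows the cap at px (178,205), the side view at (282,280). Next I move above the cap.

>>> {"method": "drive_tool", "body": {"steps": [{"dx": -38,"dz": -32,"dy": -10},{"dx": -76,"dz": -64,"dy": -20},{"dx": -114,"dz": -96,"dy": -30},{"dx": -152,"dz": -128,"dy": -40},{"dx": -190,"dz": -160,"dy": -40}]}}

```text
$.steps[0]: bad value
```

>>> {"method": "drive_tool", "body": {"steps": [{"dx": -38,"dz": -32},{"dx": -76,"dz": -64},{"dx": -114,"dz": -96},{"dx": -152,"dz": -128},{"dx": -190,"dz": -160}]}}

```text
$.steps[0]: bad value
```

```bash
cat > look.py <<'E'
from h import *
import sys
s=read_state();print(round(s['time_s'],2),'j',np.round(s['joint_positions'],3),'p',np.round(s['position'],4),'F',np.round(s['ft_force'],1),'T',np.round(s['torque'],2),'gap',round(s['finger_gap'],4))
R=q2R(s['tcp_rot']);print(np.round(R,3))
c=cap('wrist');cv2.imwrite(f'pics/{sys.argv[1]}.png',c['image']);print('cam in tool',np.round(c['T_tool_cam'],3).tolist())
for q,z in [('cap_centre',.1455),('bar_point',.089),('stand',0)]:
    for r in viewer.place_of('wrist',q)[:1]:
        u,v=r['point'][0]*560,r['point'][1]*420;p=atz(c,u,v,z)
        print(q,round(r['confidence'],2),round(u),round(v),np.round(p,4),'depth',np.round(atd(c,u,v),4),'tool shift mm',np.round(1000*R.T@(p-s['position']),1))
m=viewer.trace('wrist','cap_centre')
if m:
    m=m[0]['mask'];v,u=np.nonzero(m);P=np.array([atd(c,a,b) for a,b in zip(u,v)])
    zt=np.percentile(P[:,2],80);t=P[abs(P[:,2]-zt)<.003]
    k=cv2.minEnclosingCircle((t[:,:2]*1000).astype(np.float32));print('top z',np.median(t[:,2]),'mean',t.mean(0),'circle',k)
    cc=np.array([*k[0],0])/1000;cc[2]=s['position'][2];print('tool shift to circle centre mm',np.round(1000*R.T@(cc-s['position']),1))
E
python3 look.py w1
```

```text
0.7 j [-1.21   0.423  1.63   0.     1.089 -0.019] p [ 0.2317 -0.5804  0.2227] F [0.7 0.2 0.1] T [ 0.02 -0.02  0.01] gap 0.0878
[[-0.929  0.     0.371]
 [-0.371  0.    -0.929]
 [-0.    -1.    -0.   ]]
cam in tool [[-0.0, 0.953, 0.303, -0.085], [0.002, -0.303, 0.953, -0.163], [1.0, 0.001, -0.001, 0.002], [0.0, 0.0, 0.0, 1.0]]
```

View pics/w1.png

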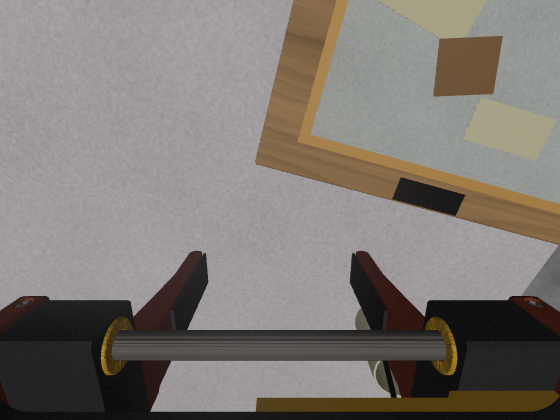

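The calls were refused, probably because every key is needed. The wrist view shows only the table and a wooden box. The fingertips are at about (200,255) and (360,255).

>>> {"method": "drive_tool", "body": {"steps": [{"dx": -38,"dy": -10,"dz": -32,"rx": 0,"ry": 0,"rz": 0,"claw": 0},{"dx": -76,"dy": -20,"dz": -64,"rx": 0,"ry": 0,"rz": 0,"claw": 0},{"dx": -114,"dy": -30,"dz": -96,"rx": 0,"ry": 0,"rz": 0,"claw": 0},{"dx": -152,"dy": -40,"dz": -128,"rx": 0,"ry": 0,"rz": 0,"claw": 0},{"dx": -190,"dy": -40,"dz": -160,"rx": 0,"ry": 0,"rz": 0,"claw": 0}]}}

```text
time_s: 1.45
position: [0.3489, -0.3624, 0.2641]
tcp_rot: [-0.134, 0.133, -0.694, 0.695]
ft_force: [1.4, 0.2, 0.4]
finger_gap: 0.0878
```

>>> {"method": "drive_tool", "body": {"steps": [{"dx": -38,"dy": 0,"dz": -32,"rx": 0,"ry": 0,"rz": 0,"claw": 0},{"dx": -76,"dy": 0,"dz": -64,"rx": 0,"ry": 0,"rz": 0,"claw": 0},{"dx": -114,"dy": 0,"dz": -96,"rx": 0,"ry": 0,"rz": 0,"claw": 0},{"dx": -152,"dy": 0,"dz": -128,"rx": 0,"ry": 0,"rz": 0,"claw": 0},{"dx": -190,"dy": 0,"dz": -160,"rx": 0,"ry": 0,"rz": 0,"claw": 0}]}}

```text
time_s: 1.95
position: [0.4668, -0.1416, 0.2643]
tcp_rot: [-0.134, 0.132, -0.693, 0.695]
ft_force: [-0.4, -0.7, -0.1]
finger_gap: 0.0878
```

```bash
python3 look.py w2
```

```text
1.95 j [-0.318  0.166  1.888 -0.002  1.084  0.874] p [ 0.4668 -0.1416  0.2643] F [-0.4 -0.7 -0.1] T [-0.01 -0.01 -0.03] gap 0.0878
[[-0.929  0.003  0.37 ]
 [-0.37  -0.002 -0.929]
 [-0.002 -1.     0.003]]
cam in tool [[-0.0, 0.953, 0.303, -0.085], [0.002, -0.303, 0.953, -0.163], [1.0, 0.001, -0.001, 0.002], [0.0, 0.0, 0.0, 1.0]]
cap_centre 0.6 239 167 [ 0.4955 -0.0912  0.1455] depth [ 0.4982 -0.0923  0.1605] tool shift mm [-45.1 118.7 -36.6]
bar_point 0.85 245 96 [ 0.5599 -0.0674  0.089 ] depth [ 0.5598 -0.0674  0.0895] tool shift mm [-113.6  175.4  -35. ]
stand 0.78 254 159 [ 0.4889 -0.0974  0.    ] depth [ 0.5101 -0.1026  0.16  ] tool shift mm [-36.4 264.2 -33.7]
top z 0.1612685978252983 mean [ 0.49667647 -0.09343694  0.16118249] circle ((495.9190368652344, -93.53224182128906), 20.567943572998047)
tool shift to circle centre mm [-44.8  -0.  -33.8]
```

View pics/w2.png

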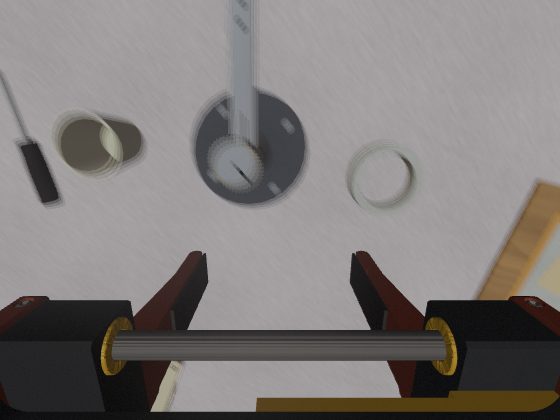

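>>> {"method": "drive_tool", "body": {"steps": [{"dx": -23,"dy": 0,"dz": -17,"rx": 0,"ry": -8,"rz": 0,"claw": 0},{"dx": -45,"dy": 0,"dz": -34,"rx": 0,"ry": -16,"rz": 0,"claw": 0},{"dx": -45,"dy": 0,"dz": -34,"rx": 0,"ry": -24,"rz": 0,"claw": 0},{"dx": -45,"dy": 0,"dz": -34,"rx": 0,"ry": -32,"rz": 0,"claw": 0},{"dx": -45,"dy": 0,"dz": -34,"rx": 0,"ry": -40,"rz": 0,"claw": 0}]}}

```text
time_s: 2.7
position: [0.4945, -0.097, 0.2637]
tcp_rot: [-0.364, 0.364, -0.605, 0.607]
ft_force: [-0.1, -0.4, -0.0]
finger_gap: 0.0881
```

>>> {"method": "drive_tool", "body": {"steps": [{"dx": 0,"dy": 0,"dz": 0,"rx": 0,"ry": -8,"rz": 0,"claw": 0},{"dx": 0,"dy": 0,"dz": 0,"rx": 0,"ry": -16,"rz": 0,"claw": 0},{"dx": 0,"dy": 0,"dz": 0,"rx": 0,"ry": -24,"rz": 0,"claw": 0},{"dx": 0,"dy": 0,"dz": 0,"rx": 0,"ry": -32,"rz": 0,"claw": 0},{"dx": 0,"dy": 0,"dz": 0,"rx": 0,"ry": -40,"rz": 0,"claw": 0}]}}

```text
time_s: 3.2
position: [0.4938, -0.0991, 0.2637]
tcp_rot: [-0.549, 0.551, -0.444, 0.445]
ft_force: [0.2, 0.6, -1.2]
finger_gap: 0.0878
```

>>> {"method": "drive_tool", "body": {"steps": [{"dx": 0,"dy": 0,"dz": 0,"rx": 0,"ry": -8,"rz": 0,"claw": 0},{"dx": 0,"dy": 0,"dz": 0,"rx": 0,"ry": -16,"rz": 0,"claw": 0},{"dx": 0,"dy": 0,"dz": 0,"rx": 0,"ry": -24,"rz": 0,"claw": 0},{"dx": 0,"dy": 0,"dz": 0,"rx": 0,"ry": -32,"rz": 0,"claw": 0},{"dx": 0,"dy": 0,"dz": 0,"rx": 0,"ry": -40,"rz": 0,"claw": 0}]}}

```text
time_s: 3.7
position: [0.4931, -0.1012, 0.2636]
tcp_rot: [-0.668, 0.67, -0.228, 0.229]
ft_force: [0.0, -0.9, -0.1]
finger_gap: 0.088
```

>>> {"method": "drive_tool", "body": {"steps": [{"dx": 0,"dy": 0,"dz": 0,"rx": 0,"ry": -8,"rz": 0,"claw": 0},{"dx": 0,"dy": 0,"dz": 0,"rx": 0,"ry": -16,"rz": 0,"claw": 0},{"dx": 0,"dy": 0,"dz": 0,"rx": 0,"ry": -24,"rz": 0,"claw": 0},{"dx": 0,"dy": 0,"dz": 0,"rx": 0,"ry": -32,"rz": 0,"claw": 0},{"dx": 0,"dy": 0,"dz": 0,"rx": 0,"ry": -40,"rz": 0,"claw": 0}]}}

```text
time_s: 4.2
position: [0.4925, -0.1033, 0.2636]
tcp_rot: [-0.706, 0.708, 0.015, -0.015]
ft_force: [-0.3, 0.1, -0.1]
finger_gap: 0.0879
```

>>> {"method": "drive_tool", "body": {"steps": [{"dx": 0,"dy": 0,"dz": 0,"rx": 0,"ry": -8,"rz": 0,"claw": 0},{"dx": 0,"dy": 0,"dz": 0,"rx": 0,"ry": -16,"rz": 0,"claw": 0},{"dx": 0,"dy": 0,"dz": 0,"rx": 0,"ry": -24,"rz": 0,"claw": 0},{"dx": 0,"dy": 0,"dz": 0,"rx": 0,"ry": -24,"rz": 0,"claw": 0}]}}

```text
time_s: 4.6
position: [0.4918, -0.1052, 0.2636]
tcp_rot: [-0.687, 0.69, 0.161, -0.161]
ft_force: [0.0, -0.5, 0.4]
finger_gap: 0.0884
```

```bash
python3 look.py w3
```

```text
4.6 j [-0.232  0.192  1.857 -0.004  1.092 -2.26 ] p [ 0.4918 -0.1052  0.2636] F [ 0.  -0.5  0.4] T [ 0.15 -0.12 -0.01] gap 0.0884
[[ 0.896  0.    -0.443]
 [ 0.443 -0.004  0.896]
 [-0.001 -1.    -0.003]]
cam in tool [[-0.0, 0.953, 0.302, -0.083], [-0.002, -0.302, 0.953, -0.163], [1.0, -0.0, 0.002, -0.002], [0.0, 0.0, 0.0, 1.0]]
cap_centre 0.63 289 220 [ 0.4962 -0.0935  0.1455] depth [ 0.4917 -0.0964  0.1618] tool shift mm [  9.2 118.1   8.9]
bar_point 0.6 280 262 [ 0.566  -0.0687  0.089 ] depth [ 0.5655 -0.069   0.0903] tool shift mm [ 82.9 174.5   0.4]
stand 0.78 288 191 [ 0.4963 -0.0888  0.    ] depth [ 0.4789 -0.1009  0.095 ] tool shift mm [ 11.6 263.6  13.5]
top z 0.16118647203205816 mean [ 0.49509711 -0.09401146  0.16107381] circle ((495.6025390625, -93.70020294189453), 20.66143035888672)
tool shift to circle centre mm [ 8.5 -0.   8.6]
```

View pics/w3.png

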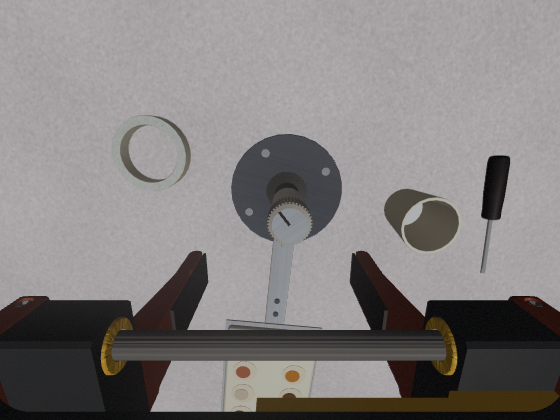

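The cap is at (289,222) in the picture and its line runs from there to (279,211). Its centre is about (0.4957, -0.0937) with the top at 0.161, so it is roughly 0.75 turn up. Next I centre over it, descend and grip.

>>> {"method": "drive_tool", "body": {"steps": [{"dx": 8.5,"dy": 0,"dz": 8.6,"rx": 0,"ry": 0,"rz": 0,"claw": 0},{"dx": 8.5,"dy": 30,"dz": 8.6,"rx": 0,"ry": 0,"rz": 0,"claw": 0},{"dx": 8.5,"dy": 60,"dz": 8.6,"rx": 0,"ry": 0,"rz": 0,"claw": 0},{"dx": 8.5,"dy": 75,"dz": 8.6,"rx": 0,"ry": 0,"rz": 0,"claw": 0},{"dx": 8.5,"dy": 75,"dz": 8.6,"rx": 0,"ry": 0,"rz": 0,"claw": 0}]}}

```text
time_s: 5.35
position: [0.4948, -0.0916, 0.1865]
tcp_rot: [-0.688, 0.689, 0.159, -0.162]
ft_force: [0.0, -0.3, 0.7]
finger_gap: 0.0878
```

```bash
python3 look.py w4; python3 - <<'E'
from h import *
E
```

```text
5.35 j [-0.205  0.297  1.923 -0.004  0.925 -2.231] p [ 0.4948 -0.0916  0.1865] F [ 0.  -0.3  0.7] T [ 0.07 -0.12  0.01] gap 0.0878
[[ 0.897 -0.004 -0.442]
 [ 0.442 -0.002  0.897]
 [-0.005 -1.    -0.   ]]
cam in tool [[-0.0, 0.953, 0.302, -0.083], [-0.002, -0.302, 0.953, -0.163], [1.0, -0.0, 0.002, -0.002], [0.0, 0.0, 0.0, 1.0]]
cap_centre 0.64 277 244 [ 0.498  -0.0929  0.1455] depth [ 0.4923 -0.0956  0.1608] tool shift mm [ 2.5 41.  -2.6]
bar_point 0.84 272 285 [ 0.5618 -0.0677  0.089 ] depth [ 0.5609 -0.0681  0.0907] tool shift mm [71.1 97.2 -8.1]
stand 0.79 279 198 [ 0.4968 -0.0908  0.    ] depth [ 0.4794 -0.0998  0.0815] tool shift mm [ 3.000e+00  1.865e+02 -1.000e-01]
top z 0.1611961268706317 mean [ 0.49466942 -0.09413016  0.16105931] circle ((495.7416076660156, -93.71102142333984), 20.666500091552734)
tool shift to circle centre mm [-0.1  0.  -2.3]
```

View pics/w4.png

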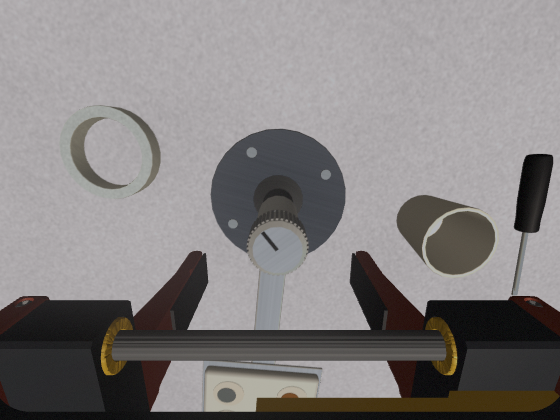

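The cap top is at (277,247), its line running to (263,232), and it sits centrally between the fingers. Next I descend the rest of the way.

>>> {"method": "drive_tool", "body": {"steps": [{"dx": 0,"dy": 20,"dz": -2.3,"rx": 0,"ry": 0,"rz": 0,"claw": 0},{"dx": 0,"dy": 40,"dz": -2.3,"rx": 0,"ry": 0,"rz": 0,"claw": 0},{"dx": 0,"dy": 55.5,"dz": -2.3,"rx": 0,"ry": 0,"rz": 0,"claw": 0},{"dx": 0,"dy": 55.5,"dz": -2.3,"rx": 0,"ry": 0,"rz": 0,"claw": 0},{"dx": 0,"dy": 55.5,"dz": -2.3,"rx": 0,"ry": 0,"rz": 0,"claw": 0}]}}

```text
time_s: 6.1
position: [0.4986, -0.095, 0.135]
tcp_rot: [-0.687, 0.69, 0.161, -0.16]
ft_force: [0.6, -0.7, -0.9]
finger_gap: 0.088
```

```bash
cat > st.py <<'E'
from h import *
s=read_state();R=q2R(s['tcp_rot']);C=np.array([.4957,-.0937,s['position'][2]])
print(round(s['time_s'],2),'j',np.round(s['joint_positions'],3),'p',np.round(s['position'],4),'F',np.round(s['ft_force'],1),'T',np.round(s['torque'],2),'gap',round(s['finger_gap'],4))
print('yaw z-axis deg',round(np.degrees(np.arctan2(R[1,2],R[0,2])),2),'tilt y',np.round(R[:,1],4),'to cap, tool mm',np.round(1000*R.T@(C-s['position']),1))
E
python3 st.py
```

```text
6.1 j [-0.21   0.38   1.953 -0.004  0.805 -2.235] p [ 0.4986 -0.095   0.135 ] F [ 0.6 -0.7 -0.9] T [ 0.11 -0.13 -0.02] gap 0.088
yaw z-axis deg 116.22 tilt y [ 0.0033 -0.0039 -1.    ] to cap, tool mm [-2.1 -0.   2.4]
```

>>> {"method": "drive_tool", "body": {"steps": [{"dx": -2,"dy": 4,"dz": 2.3,"rx": 0,"ry": 0,"rz": 0,"claw": 0},{"dx": -2,"dy": 4,"dz": 2.3,"rx": 0,"ry": 0,"rz": 0,"claw": 0},{"dx": -2,"dy": 4,"dz": 2.3,"rx": 0,"ry": 0,"rz": 0,"claw": 0}]}}

```text
time_s: 6.4
position: [0.4961, -0.0938, 0.1315]
tcp_rot: [-0.687, 0.69, 0.161, -0.159]
ft_force: [0.6, 1.1, 0.3]
finger_gap: 0.0876
```

```bash
python3 st.py
```

```text
6.4 j [-0.209  0.382  1.961 -0.004  0.794 -2.234] p [ 0.4961 -0.0938  0.1315] F [0.6 1.1 0.3] T [ 0.1  -0.07  0.05] gap 0.0876
yaw z-axis deg 116.22 tilt y [ 0.0042 -0.0041 -1.    ] to cap, tool mm [-0.3 -0.   0.3]
```

Centred to 0.5 mm. Next I grip, first keeping the pose.

>>> {"method": "drive_tool", "body": {"steps": [{"dx": 0,"dy": 0,"dz": 0,"rx": 0,"ry": 0,"rz": 0,"claw": 1},{"dx": 0,"dy": 0,"dz": 0,"rx": 0,"ry": 0,"rz": 0,"claw": 1},{"dx": 0,"dy": 0,"dz": 0,"rx": 0,"ry": 0,"rz": 0,"claw": 1},{"dx": 0,"dy": 0,"dz": 0,"rx": 0,"ry": 0,"rz": 0,"claw": 1},{"dx": 0,"dy": 0,"dz": 0,"rx": 0,"ry": 0,"rz": 0,"claw": 1}]}}

```text
time_s: 6.9
position: [0.4961, -0.0938, 0.1315]
tcp_rot: [-0.687, 0.69, 0.161, -0.159]
ft_force: [-0.4, -0.0, -0.4]
finger_gap: 0.0515
```

```bash
python3 st.py
```

```text
6.9 j [-0.209  0.382  1.961 -0.004  0.794 -2.234] p [ 0.4961 -0.0938  0.1315] F [-0.4 -0.  -0.4] T [ 0.06 -0.08 -0.02] gap 0.0515
yaw z-axis deg 116.22 tilt y [ 0.0042 -0.0041 -1.    ] to cap, tool mm [-0.3 -0.   0.3]
```

>>> {"method": "drive_tool", "body": {"steps": [{"dx": 0,"dy": 0,"dz": 0,"rx": 0,"ry": 0,"rz": 0,"claw": 1},{"dx": 0,"dy": 0,"dz": 0,"rx": 0,"ry": 0,"rz": 0,"claw": 1},{"dx": 0,"dy": 0,"dz": 0,"rx": 0,"ry": 0,"rz": 0,"claw": 1}]}}

```text
time_s: 7.2
position: [0.4952, -0.0924, 0.1314]
tcp_rot: [-0.688, 0.69, 0.161, -0.159]
ft_force: [-2.6, 7.6, 4.2]
finger_gap: 0.0436
```

>>> {"method": "drive_tool", "body": {"steps": [{"dx": 0,"dy": 0.1,"dz": 0,"rx": 0,"ry": 6,"rz": 0,"claw": 1},{"dx": 0,"dy": 0.2,"dz": 0,"rx": 0,"ry": 12,"rz": 0,"claw": 1},{"dx": 0,"dy": 0.2,"dz": 0,"rx": 0,"ry": 18,"rz": 0,"claw": 1},{"dx": 0,"dy": 0.3,"dz": 0,"rx": 0,"ry": 24,"rz": 0,"claw": 1},{"dx": 0,"dy": 0.3,"dz": 0,"rx": 0,"ry": 24,"rz": 0,"claw": 1}]}}

```text
time_s: 7.7
position: [0.4953, -0.0925, 0.1312]
tcp_rot: [-0.706, 0.708, 0.014, -0.012]
ft_force: [0.5, 0.1, 1.6]
finger_gap: 0.0438
```

```bash
python3 st.py
```

```text
7.7 j [-0.207  0.382  1.962 -0.002  0.795 -1.814] p [ 0.4953 -0.0925  0.1312] F [0.5 0.1 1.6] T [-0.02 -0.12 -0.09] gap 0.0438
yaw z-axis deg 92.11 tilt y [ 0.0023 -0.0018 -1.    ] to cap, tool mm [ 0.4  0.  -1.2]
```

>>> {"method": "drive_tool", "body": {"steps": [{"dx": 0,"dy": 0.1,"dz": 0,"rx": 0,"ry": 8,"rz": 0,"claw": 1},{"dx": 0,"dy": 0.2,"dz": 0,"rx": 0,"ry": 16,"rz": 0,"claw": 1},{"dx": 0,"dy": 0.3,"dz": 0,"rx": 0,"ry": 24,"rz": 0,"claw": 1},{"dx": 0,"dy": 0.4,"dz": 0,"rx": 0,"ry": 32,"rz": 0,"claw": 1},{"dx": 0,"dy": 0.4,"dz": 0,"rx": 0,"ry": 32,"rz": 0,"claw": 1}]}}

```text
time_s: 8.2
position: [0.4952, -0.0928, 0.1308]
tcp_rot: [-0.683, 0.684, -0.181, 0.183]
ft_force: [-1.6, -2.2, 2.2]
finger_gap: 0.0435
```

>>> {"method": "drive_tool", "body": {"steps": [{"dx": 0,"dy": 0.1,"dz": 0,"rx": 0,"ry": 8,"rz": 0,"claw": 1},{"dx": 0,"dy": 0.2,"dz": 0,"rx": 0,"ry": 16,"rz": 0,"claw": 1},{"dx": 0,"dy": 0.3,"dz": 0,"rx": 0,"ry": 24,"rz": 0,"claw": 1},{"dx": 0,"dy": 0.4,"dz": 0,"rx": 0,"ry": 32,"rz": 0,"claw": 1},{"dx": 0,"dy": 0.4,"dz": 0,"rx": 0,"ry": 32,"rz": 0,"claw": 1}]}}

```text
time_s: 8.7
position: [0.495, -0.093, 0.1305]
tcp_rot: [-0.607, 0.608, -0.361, 0.363]
ft_force: [-1.6, -1.9, 3.6]
finger_gap: 0.0437
```

>>> {"method": "drive_tool", "body": {"steps": [{"dx": 0,"dy": 0.1,"dz": 0,"rx": 0,"ry": 8,"rz": 0,"claw": 1},{"dx": 0,"dy": 0.2,"dz": 0,"rx": 0,"ry": 16,"rz": 0,"claw": 1},{"dx": 0,"dy": 0.3,"dz": 0,"rx": 0,"ry": 24,"rz": 0,"claw": 1},{"dx": 0,"dy": 0.4,"dz": 0,"rx": 0,"ry": 32,"rz": 0,"claw": 1},{"dx": 0,"dy": 0.4,"dz": 0,"rx": 0,"ry": 32,"rz": 0,"claw": 1}]}}

```text
time_s: 9.2
position: [0.4947, -0.093, 0.1301]
tcp_rot: [-0.485, 0.486, -0.513, 0.515]
ft_force: [-1.7, -1.6, 3.8]
finger_gap: 0.0438
```

```bash
sed -i 's/.4957,-.0937/.4952,-.0925/' st.py; python3 st.py
```

```text
9.2 j [-0.208  0.384  1.963 -0.003  0.794 -0.148] p [ 0.4947 -0.093   0.1301] F [-1.7 -1.6  3.8] T [-0.34  0.47 -0.09] gap 0.0438
yaw z-axis deg -3.31 tilt y [ 0.0011 -0.0025 -1.    ] to cap, tool mm [-0.6 -0.   0.5]
```

>>> {"method": "drive_tool", "body": {"steps": [{"dx": 0,"dy": 0.1,"dz": 0,"rx": 0,"ry": 8,"rz": 0,"claw": 1},{"dx": 0,"dy": 0.2,"dz": 0,"rx": 0,"ry": 16,"rz": 0,"claw": 1},{"dx": 0,"dy": 0.3,"dz": 0,"rx": 0,"ry": 24,"rz": 0,"claw": 1},{"dx": 0,"dy": 0.4,"dz": 0,"rx": 0,"ry": 32,"rz": 0,"claw": 1},{"dx": 0,"dy": 0.4,"dz": 0,"rx": 0,"ry": 32,"rz": 0,"claw": 1}]}}

```text
time_s: 9.7
position: [0.4944, -0.0929, 0.1297]
tcp_rot: [-0.327, 0.327, -0.626, 0.628]
ft_force: [-2.1, -1.0, 3.4]
finger_gap: 0.0434
```

>>> {"method": "drive_tool", "body": {"steps": [{"dx": 0,"dy": 0.1,"dz": 0,"rx": 0,"ry": 8,"rz": 0,"claw": 1},{"dx": 0,"dy": 0.2,"dz": 0,"rx": 0,"ry": 16,"rz": 0,"claw": 1},{"dx": 0,"dy": 0.3,"dz": 0,"rx": 0,"ry": 24,"rz": 0,"claw": 1},{"dx": 0,"dy": 0.3,"dz": 0,"rx": 0,"ry": 24,"rz": 0,"claw": 1}]}}

```text
time_s: 10.1
position: [0.4943, -0.0928, 0.1295]
tcp_rot: [-0.191, 0.192, -0.68, 0.681]
ft_force: [-2.6, -0.2, 4.4]
finger_gap: 0.0432
```

```bash
python3 st.py; python3 look.py w5 | tail -4
```

```text
10.1 j [-0.208  0.385  1.963 -0.002  0.793  0.816] p [ 0.4943 -0.0928  0.1295] F [-2.6 -0.2  4.4] T [ 0.04  0.47 -0.1 ] gap 0.0432
yaw z-axis deg -58.58 tilt y [ 2.0e-04 -1.8e-03 -1.0e+00] to cap, tool mm [-1.  -0.   0.3]
bar_point 0.73 297 148 [ 0.5604 -0.0685  0.089 ] depth [ 0.5604 -0.0684  0.0903] tool shift mm [-69.1  40.4  13.7]
stand 0.98 277 211 [ 0.4929 -0.0941  0.    ] depth [ 0.5154 -0.0807  0.0889] tool shift mm [  1.8 129.5   0.2]
top z 0.1592309315232114 mean [ 0.49781676 -0.09236984  0.15909838] circle ((496.750244140625, -93.25273132324219), 20.689939498901367)
tool shift to circle centre mm [-1.9  0.   1.7]
```

View pics/w5.png

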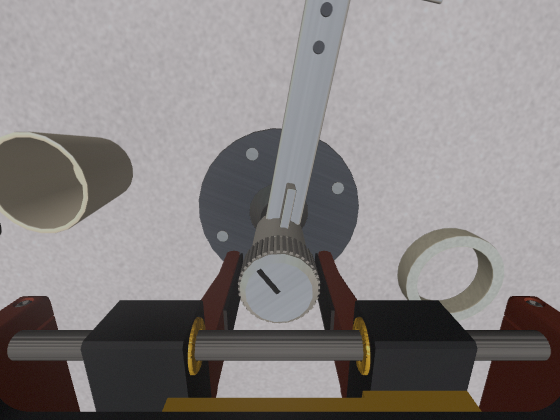

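The line keeps its place relative to the fingers: (279,292) to (260,270) on the cap top, so nothing has slipped. The top has dropped 2 mm in 175°. I continue and check for the stop.

>>> {"method": "drive_tool", "body": {"steps": [{"dx": -1,"dy": 0.1,"dz": 0.3,"rx": 0,"ry": 8,"rz": 0,"claw": 1},{"dx": -1,"dy": 0.2,"dz": 0.3,"rx": 0,"ry": 16,"rz": 0,"claw": 1},{"dx": -1,"dy": 0.3,"dz": 0.3,"rx": 0,"ry": 24,"rz": 0,"claw": 1},{"dx": -1,"dy": 0.3,"dz": 0.3,"rx": 0,"ry": 24,"rz": 0,"claw": 1}]}}

```text
time_s: 10.75
position: [0.4943, -0.0925, 0.1291]
tcp_rot: [-0.044, 0.045, -0.705, 0.706]
ft_force: [-7.0, -2.0, 7.8]
finger_gap: 0.0435
```

```bash
python3 st.py
```

```text
10.75 j [-0.207  0.386  1.962 -0.003  0.795  1.239] p [ 0.4943 -0.0925  0.1291] F [-7.  -2.   7.8] T [ 0.02  1.03 -0.14] gap 0.0435
yaw z-axis deg -82.74 tilt y [-0.0018 -0.0019 -1.    ] to cap, tool mm [-0.9 -0.   0.1]
```

>>> {"method": "drive_tool", "body": {"steps": [{"dx": 0,"dy": 0.1,"dz": 0,"rx": 0,"ry": 8,"rz": 0,"claw": 1},{"dx": 0,"dy": 0.2,"dz": 0,"rx": 0,"ry": 16,"rz": 0,"claw": 1},{"dx": 0,"dy": 0.3,"dz": 0,"rx": 0,"ry": 24,"rz": 0,"claw": 1},{"dx": 0,"dy": 0.3,"dz": 0,"rx": 0,"ry": 24,"rz": 0,"claw": 1}]}}

```text
time_s: 11.15
position: [0.4942, -0.0924, 0.1289]
tcp_rot: [0.104, -0.103, -0.699, 0.7]
ft_force: [-3.3, 1.4, 5.1]
finger_gap: 0.0437
```

```bash
python3 st.py
```

```text
11.15 j [-0.207  0.386  1.963 -0.003  0.794  1.658] p [ 0.4942 -0.0924  0.1289] F [-3.3  1.4  5.1] T [ 0.33  0.41 -0.08] gap 0.0437
yaw z-axis deg -106.79 tilt y [-0.0018 -0.0016 -1.    ] to cap, tool mm [-1.  -0.  -0.2]
```

>>> {"method": "drive_tool", "body": {"steps": [{"dx": 0,"dy": 0,"dz": 0,"rx": 0,"ry": 8,"rz": 0,"claw": 1},{"dx": 0,"dy": 0.1,"dz": 0,"rx": 0,"ry": 16,"rz": 0,"claw": 1},{"dx": 0,"dy": 0.2,"dz": 0,"rx": 0,"ry": 24,"rz": 0,"claw": 1},{"dx": 0,"dy": 0.2,"dz": 0,"rx": 0,"ry": 24,"rz": 0,"claw": 1}]}}

```text
time_s: 11.55
position: [0.495, -0.0928, 0.1289]
tcp_rot: [0.245, -0.246, -0.662, 0.664]
ft_force: [-0.2, -3.0, 3.0]
finger_gap: 0.0439
```

```bash
python3 st.py
```

```text
11.55 j [-0.207  0.386  1.962 -0.004  0.793  2.075] p [ 0.495  -0.0928  0.1289] F [-0.2 -3.   3. ] T [-0.46  0.03  0.12] gap 0.0439
yaw z-axis deg -130.65 tilt y [-2.0e-04 -2.6e-03 -1.0e+00] to cap, tool mm [ 0.1 -0.  -0.3]
```

>>> {"method": "drive_tool", "body": {"steps": [{"dx": 0,"dy": 0,"dz": 0,"rx": 0,"ry": 7,"rz": 0,"claw": 1},{"dx": 0,"dy": 0.1,"dz": 0,"rx": 0,"ry": 14,"rz": 0,"claw": 1},{"dx": 0,"dy": 0.2,"dz": 0,"rx": 0,"ry": 18,"rz": 0,"claw": 1},{"dx": 0,"dy": 0.2,"dz": 0,"rx": 0,"ry": 18,"rz": 0,"claw": 1}]}}

```text
time_s: 11.95
position: [0.4955, -0.0936, 0.129]
tcp_rot: [0.344, -0.346, -0.616, 0.619]
ft_force: [-1.8, -5.6, 3.9]
finger_gap: 0.0436
```

```bash
python3 st.py; python3 look.py w6|tail -2; cd pics; python3 -c "
import cv2;i=cv2.imread('w6.png');cv2.imwrite('w6c.png',cv2.resize(i[220:340,200:360],None,fx=3,fy=3))"
```

```text
11.95 j [-0.208  0.387  1.961 -0.006  0.792  2.385] p [ 0.4955 -0.0936  0.129 ] F [-1.8 -5.6  3.9] T [-0.87  0.32  0.44] gap 0.0436
yaw z-axis deg -148.32 tilt y [ 8.0e-04 -4.3e-03 -1.0e+00] to cap, tool mm [ 1.1 -0.  -0.4]
top z 0.15875990814715046 mean [ 0.49712751 -0.09532782  0.15861053] circle ((496.3452453613281, -94.07599639892578), 20.58601188659668)
tool shift to circle centre mm [-0.8  0.  -0.5]
```

View pics/w6c.png

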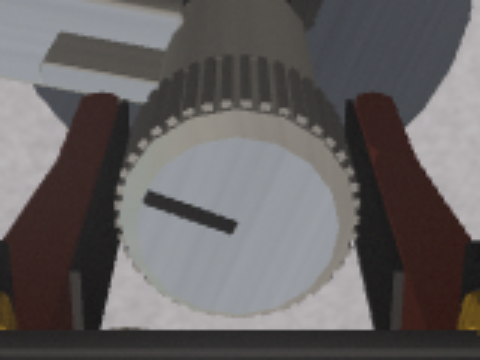

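The line is now at 19° above left in the picture, where before it was 49°. The torque jumped to 0.44 N m and z stopped falling, so the nut has bottomed and the pads slipped about 30°. I measure the line's world angle at the stop as the reference.

```bash
cat > line.py <<'E'
from h import *
import sys
zt=float(sys.argv[1])
c=cap('wrist');s=read_state();R=q2R(s['tcp_rot'])
# rectify cap-top plane (world xy) 0.1 mm/px around the nominal axis
C=np.array([.4955,-.093]);N=600
g=(np.arange(N)-N/2)*1e-4;X,Y=np.meshgrid(C[0]+g,C[1]+g)
P=np.stack([X,Y,np.full_like(X,zt),np.ones_like(X)],-1)@np.linalg.inv(c['W']).T
u=(c['f']*P[...,0]/P[...,2]+c['cx']).astype(np.float32);v=(c['f']*P[...,1]/P[...,2]+c['cy']).astype(np.float32)
im=cv2.remap(c['image'],u,v,cv2.INTER_LINEAR);gr=cv2.cvtColor(im,cv2.COLOR_BGR2GRAY)
n,l,st,ce=cv2.connectedComponentsWithStats(((gr<80)*255).astype(np.uint8))
for i in range(1,n):
    w=np.argwhere(l==i)[:,::-1].astype(float)
    if not 800<len(w)<8000 or np.hypot(*(ce[i]-N/2))>180: continue
    (cx,cy),wh,_=cv2.minAreaRect(w.astype(np.float32))
    d=np.linalg.svd(w-w.mean(0),full_matrices=False)[2][0]
    if d@(w.mean(0)-N/2)<0:d=-d
    e=(w-w.mean(0))@d
    print('line world deg',round(np.degrees(np.arctan2(d[1],d[0])),1),'size mm',np.round(np.array(wh)/10,1),'centre mm',np.round(ce[i]/10-30,1),'inner end xy',np.round(C+((w.mean(0)+e.min()*d)-N/2)*1e-4,4))
print('tool yaw',round(np.degrees(np.arctan2(R[1,2],R[0,2])),2),'Tz',round(s['torque'][2],2),'F',np.round(s['ft_force'],1))
cv2.imwrite('pics/rect.png',im)
b=viewer.place_of('wrist','bar_point')
for r in b[:1]:
    p=atz(c,r['point'][0]*560,r['point'][1]*420,.089);print('bar',np.round(p,4),'dir deg',round(np.degrees(np.arctan2(p[1]+.093,p[0]-.4955)),1))
E
python3 line.py .1585
```

```text
line world deg 9.8 size mm [16.5  2.8] centre mm [9.  1.2] inner end xy [ 0.4964 -0.0932]
tool yaw -148.24 Tz 0.33 F [-1.9 -6.5  4.9]
```

>>> {"method": "drive_tool", "body": {"steps": [{"dx": 0,"dy": 0,"dz": 0,"rx": 0,"ry": 5,"rz": 0,"claw": 1},{"dx": 0,"dy": 0,"dz": 0,"rx": 0,"ry": 5,"rz": 0,"claw": 1}]}}

```text
time_s: 12.5
position: [0.4956, -0.0942, 0.129]
tcp_rot: [0.368, -0.37, -0.602, 0.604]
ft_force: [-1.9, -5.8, 2.1]
finger_gap: 0.0437
```

```bash
python3 line.py .1585;python3 st.py
```

```text
line world deg 9.8 size mm [16.4  2.8] centre mm [9.  1.3] inner end xy [ 0.4965 -0.0931]
tool yaw -152.87 Tz 0.42 F [-1.4 -5.1  3.5]
bar [ 0.5626 -0.0675  0.089 ] dir deg 20.8
12.6 j [-0.208  0.387  1.961 -0.007  0.792  2.464] p [ 0.4956 -0.0942  0.129 ] F [-2.  -4.9  2.4] T [-0.77  0.29  0.48] gap 0.0435
yaw z-axis deg -152.87 tilt y [ 0.0011 -0.0051 -1.    ] to cap, tool mm [ 1.7 -0.  -0.4]
```

Pushing 5° further left the line at 9.8° and only the pads slipped, so this is the hard stop. The target line angle is 99.8°, so I back off.

>>> {"method": "drive_tool", "body": {"steps": [{"dx": 0.5,"dy": -0.1,"dz": 0,"rx": 0,"ry": -8,"rz": 0,"claw": 1},{"dx": 1,"dy": -0.2,"dz": 0,"rx": 0,"ry": -16,"rz": 0,"claw": 1},{"dx": 1,"dy": -0.3,"dz": 0,"rx": 0,"ry": -24,"rz": 0,"claw": 1},{"dx": 1,"dy": -0.4,"dz": 0,"rx": 0,"ry": -32,"rz": 0,"claw": 1},{"dx": 1,"dy": -0.4,"dz": 0,"rx": 0,"ry": -32,"rz": 0,"claw": 1}]}}

```text
time_s: 13.1
position: [0.4963, -0.0935, 0.1295]
tcp_rot: [0.185, -0.188, -0.681, 0.684]
ft_force: [3.9, -3.7, -2.4]
finger_gap: 0.0436
```

>>> {"method": "drive_tool", "body": {"steps": [{"dx": 0,"dy": -0.1,"dz": 0,"rx": 0,"ry": -8,"rz": 0,"claw": 1},{"dx": 0,"dy": -0.2,"dz": 0,"rx": 0,"ry": -16,"rz": 0,"claw": 1},{"dx": 0,"dy": -0.3,"dz": 0,"rx": 0,"ry": -24,"rz": 0,"claw": 1},{"dx": 0,"dy": -0.4,"dz": 0,"rx": 0,"ry": -32,"rz": 0,"claw": 1},{"dx": 0,"dy": -0.4,"dz": 0,"rx": 0,"ry": -32,"rz": 0,"claw": 1}]}}

```text
time_s: 13.6
position: [0.4966, -0.0926, 0.1298]
tcp_rot: [-0.01, 0.007, -0.706, 0.708]
ft_force: [2.3, 4.6, -0.2]
finger_gap: 0.044
```

```bash
python3 line.py .1592;python3 st.py
```

```text
line world deg 73.6 size mm [16.5  2.9] centre mm [2.7 7.8] inner end xy [ 0.4959 -0.093 ]
tool yaw -88.81 Tz 0.16 F [ 2.2  4.9 -0.3]
bar [ 0.5625 -0.0672  0.089 ] dir deg 21.0
13.7 j [-0.206  0.385  1.961 -0.004  0.79   1.348] p [ 0.4966 -0.0926  0.1298] F [ 1.9  5.4 -0.4] T [ 1.06 -0.44  0.13] gap 0.0434
yaw z-axis deg -88.87 tilt y [ 0.0042 -0.0039 -1.    ] to cap, tool mm [ 1.4 -0.  -0.2]
```

>>> {"method": "drive_tool", "body": {"steps": [{"dx": 0.5,"dy": -0.1,"dz": 0,"rx": 0,"ry": -8,"rz": 0,"claw": 1},{"dx": 1,"dy": -0.2,"dz": 0,"rx": 0,"ry": -16,"rz": 0,"claw": 1},{"dx": 1,"dy": -0.3,"dz": 0,"rx": 0,"ry": -23,"rz": 0,"claw": 1},{"dx": 1,"dy": -0.3,"dz": 0,"rx": 0,"ry": -26.2,"rz": 0,"claw": 1},{"dx": 1,"dy": -0.3,"dz": 0,"rx": 0,"ry": -26.2,"rz": 0,"claw": 1}]}}

```text
time_s: 14.2
position: [0.4964, -0.0918, 0.1301]
tcp_rot: [-0.167, 0.164, -0.686, 0.689]
ft_force: [4.1, 5.4, -1.5]
finger_gap: 0.0434
```

```bash
python3 line.py .1595;python3 st.py; python3 -c "
from h import *
for n in ['scene']: c=cap(n);cv2.imwrite('pics/end.png',c['image'])"
```

```text
line world deg 99.3 size mm [ 2.9 16.6] centre mm [-1.1  8. ] inner end xy [ 0.4957 -0.0932]
tool yaw -62.95 Tz 0.04 F [ 3.8  5.6 -1.7]
bar [ 0.5614 -0.0688  0.089 ] dir deg 20.2
14.3 j [-0.206  0.384  1.963 -0.002  0.789  0.895] p [ 0.4964 -0.0918  0.1301] F [ 4.1  5.5 -1.5] T [ 1.09 -0.57  0.12] gap 0.0438
yaw z-axis deg -62.97 tilt y [ 0.0055 -0.0026 -1.    ] to cap, tool mm [ 1.4 -0.   0.1]
```

View pics/end.png

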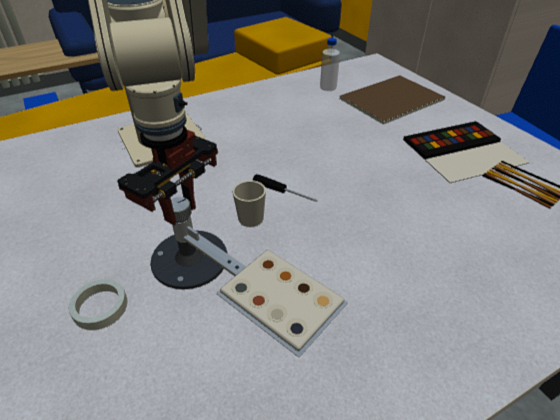

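View pics/rect.png

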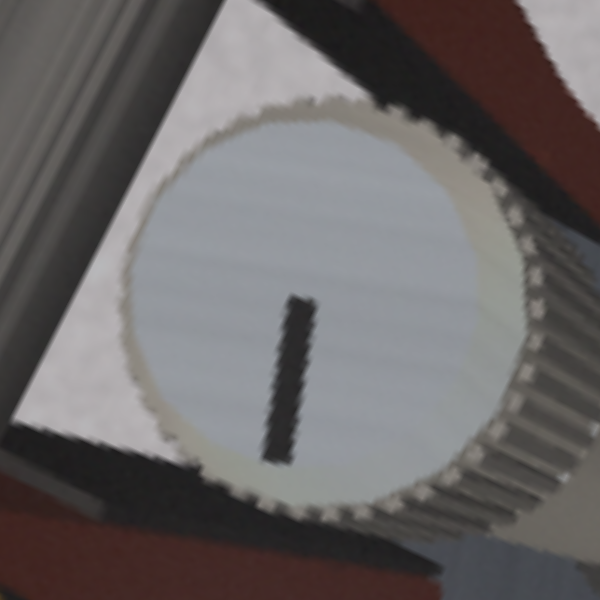

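The cap is held at about 89.5–90° off the stop. The line runs from (303,298) to (277,460) in the rectified view. In the scene view the palette arm, cup, tape and screwdriver are where they started. Handing in.

```bash
python3 -c "
from rig import close_job;print(close_job())"
```

```text
the job is handed in; nothing more can be done
None
```

The cap nut is screwed down to its hard stop and backed off a quarter turn. The gripper is still holding it there. I handed the job in at about 14 s; it reports no verdict.

- **At the stop:** the torque rose from about 0.1 to about 0.45 N m and the nut stopped sinking. The pads slipped about 30° on the nut as it bottomed. Pushing 5° further only slipped the pads again, and the witness line stayed at 9.8°.
- **Back-off:** the witness line ended at 99.3°, which is 89.5° from the stop. The tool turned 89.9°, so there was no slip on the way back.
- **Forces:** the readings I took showed about 11 N or less, with about 7 N of sideways force left at the end. The gripper sits about 1–1.5 mm off the nut's axis as I measured it.
- **Surroundings:** the arm bar's direction read 20–21° before and after backing off. The single reading near the start was about 21–22°, which agrees within the noise. The cup, tape, screwdriver and palette look unmoved in the last scene picture.
- **Disagreement:** at the stop, the cap top measured about 0.6–0.8 mm higher than the 158 mm your figures imply, which is within the camera calibration of about 2 mm.

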